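Exercise the probes of a flatness gauge and clear its readout

ROBOT

A 6-joint arm with a two-finger parallel gripper is mounted at the origin on a cart in front of the work surface, level with it; the furniture and walls round the work are solid. World frame = base frame: x ahead of the robot, y to its left, z up, the work surface at z = 0. Lengths are in m, angles in rad, forces in N, time in s.
With the tool pointing down it reaches from about 0.225 to 0.875 m from the base axis. Payload 3.4 kg.
Tool frame: the origin (TCP) lies on the centre line of the jaws, within the pads' length; the fingertips stand 17 mm ahead of it and the grasp point (between the pads) lies 2 mm behind it; z points along the fingers, y is the line along which they close (so a half turn about z gives the same grasp; the last joint's range is limited). The gripper opens to 85 mm and grips with 20 to 120 N. Pads are 22 mm wide; open, the fingers measure 114 mm over their backs; the gripper's body (76 mm by 85 mm) begins 54 mm behind the grasp point. The pads swing forward as they close: fully open they stand 13 mm farther back than shut.
Start: joints at [-1.43, 0.276, 1.505, -0, 1.361, -0.121], TCP at [0.149, -0.555, 0.248] pointing down, gripper open.
Joint ranges: [-2.89, 2.89], [-0.75, 2.08], [0.22, 2.7], [-1.18, 4.32], [0.11, 2.71], [-2.7, 2.7]. Speed limits (rad/s): [2.57, 2.57, 3.14, 3.14, 3.14, 3.14].

INTERFACE

Orientations are given as a unit quaternion [w, x, y, z].
In Python, from rig import bot gives the robot as it stands.
- The arm moves only by the tool carry_out, never from a script. Its argument "targets" is a list of rows, each an object of numbers: "x", "y", "z": the shift along the world's x, y, z in mm; "rx", "ry", "rz": the turn, a rotation vector about the world's x, y, z in degrees; "jaw": the opening, from 0 (shut) to 1 (fully open). A call has 1 to 10 rows; each row shifts and turns the commanded pose from where the row before left it; what a row does not reach is not made up. A row lasts 1/12 s, in which the tool goes at most 41.7 mm and 7.16 degrees, less where a joint would pass 70% of its speed; a pose out of reach is approached as far as the arm can. A call with a gripper value outside its range is refused whole. The fingers move at their own pace and stop on an object; "grip_force" is the grip in N (left out, the last holds). Time passes only in rows, so rows that do not move let the fingers close. It gives the time, the measured TCP pose, the force, the opening and the grip force at its end, in the units of the state.
- bot.sense(): the state, without advancing time (a new reading comes with each control period).
- bot.grab_frame(name): name is "side" or "top" or "wrist"; returns a dict with "frame" (480x640x3 uint8, red, green, blue), "range_z" (480x640 float32, m along the optical axis (not along the pixel's ray), 0 where there is no reading), "vfov" (degrees; the focal length in pixels is half the picture's height over the tangent of half this angle, whatever the lens; pixels are square), "cx", "cy" (the principal point, pixels), "position" and "rotation" of the camera in the world. Camera axes: x right, y down, z forward; pixel columns grow to the right and rows downward; lengths in m; the calibration is good to about 2 mm. A picture is of the moment at which its call begins.
- bot.job_done(): hands the job in; it is judged then, once.
The state is a dict: "t": time; "q": joint angles; "joint_vel": joint speeds; "tau": joint torques, N m; "tool_pos": TCP position; "tcp_rot": TCP orientation; "ft_force": force on the tool from outside, world axes, zero at the start; "wrist_torque": the same for the moment, N m; "opening": finger opening in m; "finger_force": force on a finger pad.
Only numpy, scipy, OpenCV 4.12 (cv2) and the standard library are available. Lean on these libraries where they do the work, as an engineer would, in place of code of your own. Each camera call takes 0.05 s, during which the arm holds its last target. There are 200 camera calls.

TASK

Exercise the round flatness gauge before the next part: stroke the fingertips lightly round its ring of five sprung probes in one low pass, clockwise seen from above, starting and ending at the readout housing, so that each probe in turn dips a few millimetres and springs back, without lifting away between probes or driving any probe to its stop. Then press the round key on the housing fully down to clear the peak readings, and finish while still holding it down. Grasp and lift nothing: the gauge, the setting ring parked in its middle and the tools round it stay where they are.

Things in the scene. Friction and masses are not known exactly. Their poses are not given: they have to be found in the camera images.
- gauge: Flatness gauge, loose on rubber feet, 3.5 kg: steel disc 156 mm across, top 16 mm above the desk; five sprung probes in a ring of radius 60 mm; grey readout housing 56 x 104 mm, top 34 mm up, centred 98 mm from the disc's centre at own -x, facing the robot within 0.5 rad. Origin: disc's centre at desk height, z up. Rest pads inside the ring: 36 mm from the centre, 11 mm wide, tops 44.5 mm up.
- setting_ring: Steel ring gauge 41 mm across and 16 mm high, parked loose round the spigot in the middle of the gauge. Origin: centre of its underside. Leave alone.
- plug_gauge: Loose steel plug gauge, 110 mm long and 16 mm high, lying near the desk's right edge. Leave alone.
- brush: Loose flat dust brush, 151 mm long and 10 mm high, lying between the flatness gauge and the case of gauge blocks. Leave alone.
- caliper: Loose digital caliper, 245 mm long and 15 mm high, lying along the front of the desk. Leave alone.
- loupe: Loose black loupe, 36 mm across and 26 mm high, standing in front of the vice. Leave alone.
- tape_roll: Loose roll of tape, 104 mm across and 25 mm high, left of the vice. Leave alone.
- key_top (a point): Centre of the top of the round grey key on the readout housing, beside the dark display. The key is 22 mm across, in a black collar 38 mm across; its free top is 44 mm above the desk, 6 mm over the collar. It goes down with the key.
- key (a joint): Travel of that key in m: 0 free, 0.006 fully down. It takes about 1.2 N to start and 4 N fully down, and springs back when let go.
- tip_1 (a point): Top of the steel tip of probe 1 of 5 (clockwise seen from above, counted from the readout housing), at 120 degrees round the disc from own +x of the gauge, counter-clockwise positive; 54 mm above the desk when free, and goes down with the probe. The tip is a slippery 45 degree cone with a rounded point, 18 mm across and 7 mm high; neighbours stand 60 mm apart.
- probe_1 (a joint): How far probe 1 is pressed down, in m: 0 free, 0.012 at its stop. Each probe is sprung: about 0.8 N to start, 2 N at the stop. Fingertips passing level 3 to 6 mm below the free tip's height ride over its cone and dip it; lower than 7 mm they run into its side.
- tip_2 (a point): Top of the steel tip of probe 2 of 5 (clockwise seen from above, counted from the readout housing), at 60 degrees round the disc from own +x of the gauge, counter-clockwise positive; 54 mm above the desk when free, and goes down with the probe.
- probe_2 (a joint): How far probe 2 is pressed down, in m: 0 free, 0.012 at its stop.
- tip_3 (a point): Top of the steel tip of probe 3 of 5 (clockwise seen from above, counted from the readout housing), at 0 degrees round the disc from own +x of the gauge, counter-clockwise positive; 54 mm above the desk when free, and goes down with the probe.
- probe_3 (a joint): How far probe 3 is pressed down, in m: 0 free, 0.012 at its stop.
- tip_4 (a point): Top of the steel tip of probe 4 of 5 (clockwise seen from above, counted from the readout housing), at -60 degrees round the disc from own +x of the gauge, counter-clockwise positive; 54 mm above the desk when free, and goes down with the probe.
- probe_4 (a joint): How far probe 4 is pressed down, in m: 0 free, 0.012 at its stop.
- tip_5 (a point): Top of the steel tip of probe 5 of 5 (clockwise seen from above, counted from the readout housing), at -120 degrees round the disc from own +x of the gauge, counter-clockwise positive; 54 mm above the desk when free, and goes down with the probe.
- probe_5 (a joint): How far probe 5 is pressed down, in m: 0 free, 0.012 at its stop.

How it is judged:
On the way, in this order (a step that is already met when the one before it is completed fails the run):
1. probe 1 dips by more than 2 mm (value of joint probe_1 above 0.002 m), for 0.05 s.
2. the fingertips pass low between probes 1 and 2 (within about 8 mm above the free tips, less than 38 mm from both tips) (horizontal distance between the grasp point and tip_1 below 0.038 m and horizontal distance between the grasp point and tip_2 below 0.038 m and z of the grasp point in the frame of gauge below 0.081 m), for 0.05 s.
3. probe 2 dips by more than 2 mm (value of joint probe_2 above 0.002 m), for 0.05 s.
4. the fingertips pass low between probes 2 and 3 (within about 8 mm above the free tips, less than 38 mm from both tips) (horizontal distance between the grasp point and tip_2 below 0.038 m and horizontal distance between the grasp point and tip_3 below 0.038 m and z of the grasp point in the frame of gauge below 0.081 m), for 0.05 s.
5. probe 3 dips by more than 2 mm (value of joint probe_3 above 0.002 m), for 0.05 s.
6. the fingertips pass low between probes 3 and 4 (within about 8 mm above the free tips, less than 38 mm from both tips) (horizontal distance between the grasp point and tip_3 below 0.038 m and horizontal distance between the grasp point and tip_4 below 0.038 m and z of the grasp point in the frame of gauge below 0.081 m), for 0.05 s.
7. probe 4 dips by more than 2 mm (value of joint probe_4 above 0.002 m), for 0.05 s.
8. the fingertips pass low between probes 4 and 5 (within about 8 mm above the free tips, less than 38 mm from both tips) (horizontal distance between the grasp point and tip_4 below 0.038 m and horizontal distance between the grasp point and tip_5 below 0.038 m and z of the grasp point in the frame of gauge below 0.081 m), for 0.05 s.
9. probe 5 dips by more than 2 mm (value of joint probe_5 above 0.002 m), for 0.05 s.
10. the key is pressed down (more than 4.8 of 6 mm) (value of joint key above 0.0048 m), for 0.2 s.
At the end, for the whole second after the job is handed in: The fingertips hold the key more than 4.8 mm down (of 6) with more than 1 N; all five probes are back up to within 1 mm; the gauge is within 8 mm and the setting ring within 12 mm of where they stood (value of joint key above 0.0048 m and contact force between the fingers and key above 1 N and value of joint each of probe_1, probe_2, probe_3, probe_4, probe_5 below 0.001 m and distance of gauge from where it was at the start of the episode below 0.008 m and distance of setting_ring from where it was at the start of the episode below 0.012 m); the arm keeps its last pose, push and grip.
It fails at once if a probe is driven to its stop (more than 11 of 12 mm) (value of joint any of probe_1, probe_2, probe_3, probe_4, probe_5 above 0.011 m).
It fails at once if the gauge is shoved (more than 8 mm), lifted (4 mm) or tipped (0.05 rad) (distance of gauge from where it was at the start of the episode above 0.008 m or height (world z) of gauge above 0.004 m or angle between gauge's own z axis and vertical above 0.05 rad).
It fails at once if the setting ring is moved (more than 12 mm) or lifted (5 mm) (distance of setting_ring from where it was at the start of the episode above 0.012 m or z of setting_ring in the frame of gauge above 0.021 m).
It fails at once if a tool lying by is moved by more than 15 mm (distance of any of plug_gauge, brush, caliper, loupe, tape_roll from where it was at the start of the episode above 0.015 m).
It also fails if it takes over 48 s, if anything falls off the work surface, if the arm or the gripper's body presses on something with over 40 N, if the wrist force passes 120 N, or if a joint passes its speed limit or range.

## Working session

There is one attempt and no reset: what is moved stays moved. The work goes in short steps, Python scripts to look and compute and a tool call to move; the robot and the scene stay as the last step left them, time stands still between calls to the robot, and variables do not carry over. Pictures are saved under pics/ and viewed, at most 10 in all, crops included, and the job is handed in when it is done.

Besides the shell and the picture viewer there is one more tool, called after ">>>" as name(argument=value, ...), one argument or row to a line, values as JSON. carry_out: Moves the arm, as the interface text tells. Its arguments: {"type":"object","properties":{"targets":{"type":"array","items":{"type":"object","properties":{"x":{"type":"number"},"y":{"type":"number"},"z":{"type":"number"},"rx":{"type":"number"},"ry":{"type":"number"},"rz":{"type":"number"},"jaw":{"type":"number"}}}},"grip_force":{"type":"number"}},"required":["targets"]}

```bash
mkdir -p pics; cat > h.py <<'E'
import numpy as np, cv2
from rig import bot
def grab(n):
    return bot.grab_frame(n)
def cloud(d):
    h,w=d["range_z"].shape; f=h/2/np.tan(np.radians(d["vfov"])/2)
    u,v=np.meshgrid(np.arange(w),np.arange(h)); z=d["range_z"]
    P=np.stack([(u-d["cx"])/f*z,(v-d["cy"])/f*z,z],-1)
    R=np.array(d["rotation"])
    if R.size==4:
        from scipy.spatial.transform import Rotation as Ro
        R=Ro.from_quat(np.roll(R.ravel(),-1)).as_matrix()
    W=P@R.T+np.array(d["position"]); W[z==0]=np.nan
    return W
E
python3 - <<'E'
from h import *
d=grab("top"); np.savez("top.npz",W=cloud(d)); cv2.imwrite("pics/top.png",d["frame"][:,:,::-1])
s=grab("side"); np.savez("side.npz",W=cloud(s)); cv2.imwrite("pics/side.png",s["frame"][:,:,::-1])
for x in (d,s): print(x["vfov"],x["cx"],x["cy"],x["position"],x["rotation"])
print(bot.sense())
E
```

```text
53.90462207247331 319.27179853341215 236.37498568846482 [ 0.4696599  -0.1574801   0.90874978] [-0.04936825  0.71319092 -0.69703222  0.05538572]
48.180248430367755 325.8303576338931 229.47971402592609 [ 0.1751232  -0.8214542   0.39549383] [-0.52182318  0.80854528 -0.22899258  0.14668845]
{'t': 0.1, 'q': array([-1.42997890e+00,  2.76536498e-01,  1.50604358e+00, -4.26552443e-05,
        1.36068659e+00, -1.20995887e-01]), 'joint_vel': array([ 0.00031323, -0.00217619, -0.00204385, -0.00051007, -0.00031839,
        0.00025994]), 'tau': array([ 1.22059042e-03, -4.17700589e+01, -2.46405441e+01, -1.51566310e-04,
        5.83601097e-03, -3.73388744e-06]), 'tool_pos': array([ 0.148747  , -0.55495376,  0.24750872]), 'tcp_rot': array([-8.36759227e-04,  9.91443022e-01,  1.30537476e-01, -2.91490783e-05]), 'ft_force': array([-0.6929743 , -0.11963151, -0.11262175]), 'wrist_torque': array([ 0.03912773, -0.01322542, -0.04718729]), 'finger_force': 0.0, 'opening': 0.0853123043758249}
```

View pics/top.png

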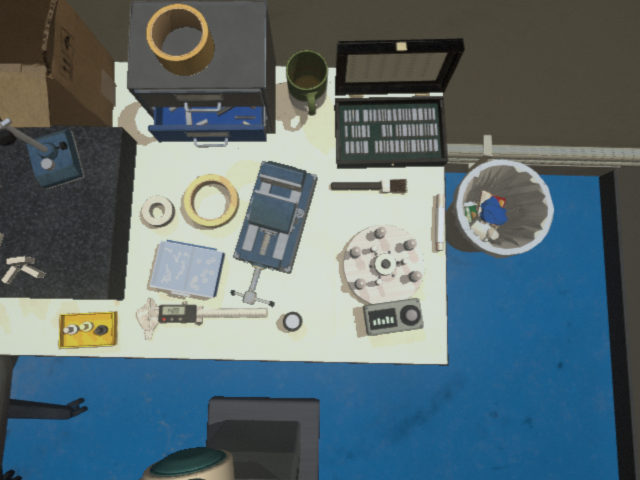

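```bash
python3 - <<'E'
from h import *
im=cv2.imread("pics/top.png")[215:345,330:450]
cv2.imwrite("pics/c.png",cv2.resize(im,None,fx=4.6,fy=4.6,interpolation=cv2.INTER_CUBIC))
W=np.load("top.npz")["W"]
for r in (W,np.load("side.npz")["W"]):
    m=(r[...,2]>.047)&(r[...,2]<.062)&(abs(r[...,0]-.45)<.15)&(abs(r[...,1]+.27)<.15)
    n,l=cv2.connectedComponents(m.astype(np.uint8))
    for i in range(1,n):
        k=l==i
        if k.sum()>4: print(k.sum(),r[k].mean(0).round(4),r[k][:,2].max().round(4),np.argwhere(k).mean(0).round(1))
for p in [(314,409),(265,385),(320,385),(300,300)]: print(p,W[p])
E
```

```text
54 [ 0.5898 -0.3338  0.0502] 0.0561 [242.9 411.8]
56 [ 0.573  -0.2316  0.0504] 0.0551 [250.7 356.2]
59 [ 0.53   -0.343   0.0503] 0.0561 [275.6 417.1]
59 [ 0.5144 -0.2412  0.0501] 0.0553 [283.  361.2]
57 [ 0.4596 -0.3322  0.0482] 0.0522 [314.6 411.2]
49 [ 0.5695 -0.2341  0.0498] 0.0537 [245.4 345.8]
60 [ 0.5108 -0.2435  0.0497] 0.0538 [257.8 314.5]
66 [ 0.586  -0.3367  0.0497] 0.0535 [271.5 398.7]
71 [ 0.5268 -0.346   0.0498] 0.0535 [286.3 366.4]
62 [ 0.4565 -0.3334  0.0476] 0.0486 [298.8 313.5]
(314, 409) [ 0.46065266 -0.32838225  0.04753015]
(265, 385) [ 0.54961965 -0.28710132  0.03258422]
(320, 385) [ 0.4487425  -0.28687818  0.0351631 ]
(300, 300) [ 0.48194758 -0.12965989 -0.00089569]
```

View pics/c.png

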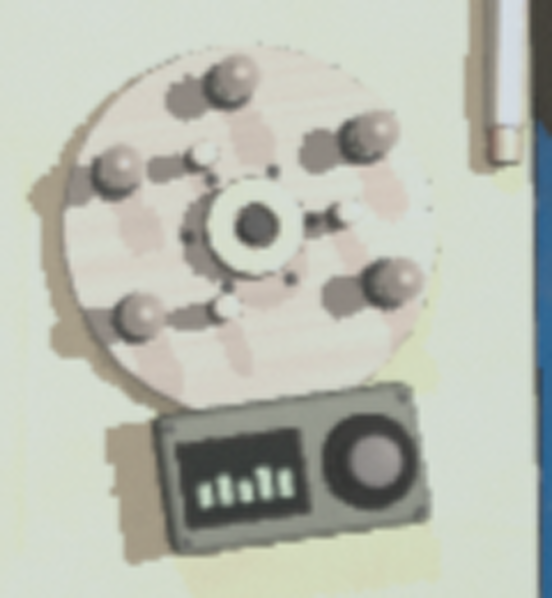

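View pics/side.png

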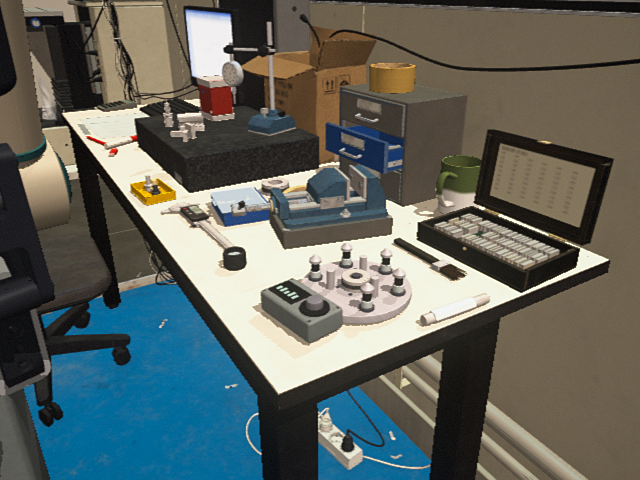

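```bash
python3 - <<'E'
from h import *
from scipy.optimize import least_squares
A=np.radians([120,60,0,-60,-120])
tot=[]
for name in ("top","side"):
    r=np.load(name+".npz")["W"]; g=cv2.imread(f"pics/{name}.png")
    m=(r[...,2]>.047)&(r[...,2]<.062)&(abs(r[...,0]-.55)<.12)&(abs(r[...,1]+.28)<.11)
    n,l=cv2.connectedComponents(m.astype(np.uint8)); C=[]
    for i in range(1,n):
        k=l==i
        if k.sum()>25 : C.append(np.r_[r[k].mean(0),r[k][:,2].max()])
    C=np.array(C); key=C[C[:,0]<.48]; T=C[C[:,0]>.48]
    def mod(p): return p[:2]+.06*np.c_[np.cos(A+p[2]),np.sin(A+p[2])]
    def f(p):
        M=mod(p); return np.concatenate([(M-t[:2])[np.argmin(((M-t[:2])**2).sum(1))] for t in T])
    s=least_squares(f,[.55,-.287,.1]); print(name,len(T),s.x.round(4),(f(s.x)*1e3).round(1)); print(mod(s.x).round(4)); print(key)
    # key plateau & housing & desk
    q=(np.hypot(r[...,0]-key[0,0],r[...,1]-key[0,1])<.007)&(r[...,2]>.03); print("key z",np.median(r[q][:,2]),r[q][:,:2].mean(0))
    h=(r[...,2]>.03)&(r[...,2]<.04)&(abs(r[...,0]-.455)<.02)&(abs(r[...,1]+.28)<.02); print("housing z",np.median(r[h][:,2]))
    e=(abs(r[...,0]-.5)<.02)&(abs(r[...,1]+.18)<.02); print("desk",np.nanmedian(r[e][:,2]))
    L=(abs(r[...,0]-.59)<.1)&(abs(r[...,1]+.22)<.2); 
W=np.load("top.npz")["W"]
for nm,(v0,v1,u0,u1) in dict(vice=(160,275,235,320),case=(40,165,335,465)).items():
    w=W[v0:v1,u0:u1].reshape(-1,3); w=w[w[:,2]>.05]; print(nm,w.min(0),w.max(0))
E
```

```text
top 5 [ 0.5518 -0.2875  0.1567] [-0.   0.2 -0.3 -0.3  0.3  0.2  0.3 -0.5 -0.3  0.4]
[[ 0.5141 -0.2408]
 [ 0.5733 -0.2315]
 [ 0.6111 -0.2781]
 [ 0.5895 -0.3341]
 [ 0.5303 -0.3435]]
[[ 0.45959596 -0.33220039  0.04821223  0.05221784]]
key z 0.04748795572253672 [ 0.45959243 -0.33251225]
housing z 0.03499147465044977
desk -0.0008974225483249221
side 5 [ 0.5482 -0.29    0.1584] [ 0.1  0.1  0.1 -0.4 -0.4  0.1  0.1  0.1  0.  -0.1]
[[ 0.5104 -0.2434]
 [ 0.5697 -0.2339]
 [ 0.6075 -0.2805]
 [ 0.5861 -0.3366]
 [ 0.5268 -0.346 ]]
[[ 0.45651964 -0.33338466  0.04759739  0.04862674]]
key z 0.04730834964284847 [ 0.45652633 -0.33352936]
housing z 0.03504927192700602
desk -0.0006676887198329429
vice [ 0.52522608 -0.13606377  0.05010196] [ 0.73615194 -0.02178732  0.10888769]
case [ 0.87925651 -0.43731362  0.05000309] [ 0.98304324 -0.18507826  0.1753143 ]
```

>>> carry_out(
  targets=[
    {"x": 20, "y": 25, "jaw": 0},
    {"x": 24, "y": 27, "jaw": 0},
    {"x": 24, "y": 27, "jaw": 0},
    {"x": 24, "y": 27, "jaw": 0},
    {"x": 24, "y": 27, "jaw": 0},
    {"x": 24, "y": 27, "jaw": 0},
    {"x": 24, "y": 27, "jaw": 0},
    {"x": 24, "y": 27, "jaw": 0},
    {"x": 24, "y": 27, "jaw": 0},
    {"x": 24, "y": 27, "jaw": 0},
  ],
  grip_force=20,
)

```text
invalid input at $.targets[0]: expected keys x, y, z, rx, ry, rz, jaw
```

>>> carry_out(
  targets=[
    {"x": 24, "y": 27, "z": -20, "jaw": 0},
    {"x": 24, "y": 27, "z": -20, "jaw": 0},
    {"x": 24, "y": 27, "z": -20, "jaw": 0},
    {"x": 23, "y": 26, "z": -20, "jaw": 0},
    {"z": -35, "jaw": 0},
    {"z": -35, "jaw": 0},
    {"z": -35, "jaw": 0},
    {"z": -20, "jaw": 0},
    {"jaw": 0},
    {"jaw": 0},
  ],
)

```text
invalid input at $.targets[0]: expected keys x, y, z, rx, ry, rz, jaw
```

>>> carry_out(
  targets=[
    {"x": 20, "y": 25, "z": 0, "rx": 0, "ry": 0, "rz": 0, "jaw": 0},
    {"x": 24, "y": 27, "z": 0, "rx": 0, "ry": 0, "rz": 0, "jaw": 0},
    {"x": 24, "y": 27, "z": 0, "rx": 0, "ry": 0, "rz": 0, "jaw": 0},
    {"x": 24, "y": 27, "z": 0, "rx": 0, "ry": 0, "rz": 0, "jaw": 0},
    {"x": 24, "y": 27, "z": 0, "rx": 0, "ry": 0, "rz": 0, "jaw": 0},
    {"x": 24, "y": 27, "z": 0, "rx": 0, "ry": 0, "rz": 0, "jaw": 0},
    {"x": 24, "y": 27, "z": 0, "rx": 0, "ry": 0, "rz": 0, "jaw": 0},
    {"x": 24, "y": 27, "z": 0, "rx": 0, "ry": 0, "rz": 0, "jaw": 0},
    {"x": 24, "y": 27, "z": 0, "rx": 0, "ry": 0, "rz": 0, "jaw": 0},
    {"x": 24, "y": 27, "z": 0, "rx": 0, "ry": 0, "rz": 0, "jaw": 0},
  ],
  grip_force=20,
)

```text
t: 0.93
tool_pos: [0.3855, -0.2857, 0.2481]
tcp_rot: [-0.0, 0.991, 0.13, -0.0]
ft_force: [0.3, -1.3, -1.1]
opening: 0.0001
finger_force: 0.0
```

>>> carry_out(
  targets=[
    {"x": 24, "y": 26, "z": -10, "rx": 0, "ry": 0, "rz": 0, "jaw": 0},
    {"x": 24, "y": 26, "z": -15, "rx": 0, "ry": 0, "rz": 0, "jaw": 0},
    {"x": 24, "y": 27, "z": -15, "rx": 0, "ry": 0, "rz": 0, "jaw": 0},
    {"x": 23, "y": 27, "z": -20, "rx": 0, "ry": 0, "rz": 0, "jaw": 0},
    {"x": 0, "y": 0, "z": -40, "rx": 0, "ry": 0, "rz": 0, "jaw": 0},
    {"x": 0, "y": 0, "z": -40, "rx": 0, "ry": 0, "rz": 0, "jaw": 0},
    {"x": 0, "y": 0, "z": -40, "rx": 0, "ry": 0, "rz": 0, "jaw": 0},
    {"x": 0, "y": 0, "z": -31, "rx": 0, "ry": 0, "rz": 0, "jaw": 0},
    {"x": 0, "y": 0, "z": 0, "rx": 0, "ry": 0, "rz": 0, "jaw": 0},
    {"x": 0, "y": 0, "z": 0, "rx": 0, "ry": 0, "rz": 0, "jaw": 0},
  ],
)

```text
t: 1.77
tool_pos: [0.4786, -0.1808, 0.0361]
tcp_rot: [-0.001, 0.991, 0.131, -0.002]
ft_force: [0.5, 0.6, 0.3]
opening: -0.0
finger_force: 0.0
```

```bash
python3 - <<'E'
from h import *
d=grab("side"); cv2.imwrite("pics/s2.png",cv2.resize(d["frame"][170:350,220:440,::-1],None,fx=3,fy=3,interpolation=cv2.INTER_CUBIC))
print(bot.sense()["tool_pos"],bot.sense()["ft_force"])
E
```

```text
[ 0.48028252 -0.18174024  0.03781085] [-0.40610984 -0.42506246  0.25711895]
```

View pics/s2.png

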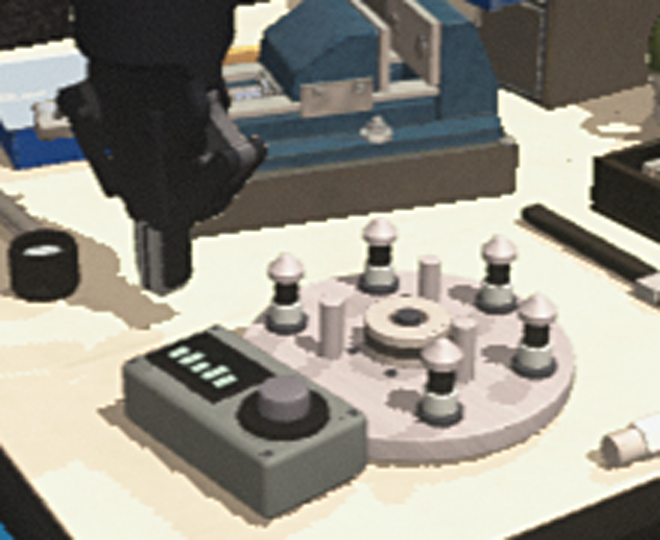

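>>> carry_out(
  targets=[
    {"x": 0, "y": 0, "z": -10, "rx": 0, "ry": 0, "rz": 0, "jaw": 0},
    {"x": 0, "y": 0, "z": -7, "rx": 0, "ry": 0, "rz": 0, "jaw": 0},
    {"x": 0, "y": 0, "z": 0, "rx": 0, "ry": 0, "rz": 0, "jaw": 0},
    {"x": 0, "y": 0, "z": 0, "rx": 0, "ry": 0, "rz": 0, "jaw": 0},
    {"x": 0, "y": 0, "z": 0, "rx": 0, "ry": 0, "rz": 0, "jaw": 0},
  ],
)

```text
t: 2.23
tool_pos: [0.4801, -0.1817, 0.0209]
tcp_rot: [0.0, 0.991, 0.13, 0.0]
ft_force: [0.9, 0.1, 0.4]
opening: -0.0001
finger_force: 0.0
```

>>> carry_out(
  targets=[
    {"x": 0, "y": 0, "z": -2, "rx": 0, "ry": 0, "rz": 0, "jaw": 0},
    {"x": 0, "y": 0, "z": -2, "rx": 0, "ry": 0, "rz": 0, "jaw": 0},
    {"x": 0, "y": 0, "z": 0, "rx": 0, "ry": 0, "rz": 0, "jaw": 0},
    {"x": 0, "y": 0, "z": 0, "rx": 0, "ry": 0, "rz": 0, "jaw": 0},
    {"x": 0, "y": 0, "z": 0, "rx": 0, "ry": 0, "rz": 0, "jaw": 0},
  ],
)

```text
t: 2.65
tool_pos: [0.4802, -0.1817, 0.0171]
tcp_rot: [0.0, 0.991, 0.131, 0.0]
ft_force: [-1.0, 0.8, 5.8]
opening: 0.0001
finger_force: 2.7
```

>>> carry_out(
  targets=[
    {"x": 0, "y": 0, "z": 35, "rx": 0, "ry": 0, "rz": 0, "jaw": 0},
    {"x": 0, "y": 0, "z": 35, "rx": 0, "ry": 0, "rz": 0, "jaw": 0},
    {"x": -1, "y": -22, "z": 0, "rx": 0, "ry": 0, "rz": 0, "jaw": 0},
    {"x": -1, "y": -22, "z": 0, "rx": 0, "ry": 0, "rz": 0, "jaw": 0},
    {"x": -1, "y": -22, "z": 0, "rx": 0, "ry": 0, "rz": 0, "jaw": 0},
    {"x": -1, "y": -22, "z": 0, "rx": 0, "ry": 0, "rz": 0, "jaw": 0},
    {"x": -1, "y": -21, "z": -10, "rx": 0, "ry": 0, "rz": 0, "jaw": 0},
    {"x": 0, "y": 0, "z": -8, "rx": 0, "ry": 0, "rz": 0, "jaw": 0},
    {"x": 0, "y": 0, "z": 0, "rx": 0, "ry": 0, "rz": 0, "jaw": 0},
    {"x": 0, "y": 0, "z": 0, "rx": 0, "ry": 0, "rz": 0, "jaw": 0},
  ],
)

```text
t: 3.48
tool_pos: [0.474, -0.2894, 0.0675]
tcp_rot: [-0.001, 0.991, 0.13, -0.001]
ft_force: [-0.1, -0.7, 0.3]
opening: -0.0002
finger_force: 0.0
```

```bash
python3 - <<'E'
from h import *
p=bot.sense()["tool_pos"]; print(p,bot.sense()["ft_force"])
c=np.array([.550,-.289]); a=np.radians([129,119,109,99,89,79,69,59,49,39,29,19,9,-1,-11,-21,-31,-41,-51,-61,-71,-81,-91,-101,-111])
T=c+.06*np.c_[np.cos(a),np.sin(a)]
print((T[0]-p[:2])*1e3); print((np.diff(T,axis=0)*1e3).round(1).tolist())
E
```

```text
[ 0.47395833 -0.28935376  0.06752912] [-0.06094171 -0.69414209  0.29445707]
[38.28244985 46.98251739]
[[8.7, 5.8], [9.6, 4.3], [10.1, 2.5], [10.4, 0.7], [10.4, -1.1], [10.1, -2.9], [9.4, -4.6], [8.5, -6.1], [7.3, -7.5], [5.8, -8.7], [4.3, -9.6], [2.5, -10.1], [0.7, -10.4], [-1.1, -10.4], [-2.9, -10.1], [-4.6, -9.4], [-6.1, -8.5], [-7.5, -7.3], [-8.7, -5.8], [-9.6, -4.3], [-10.1, -2.5], [-10.4, -0.7], [-10.4, 1.1], [-10.1, 2.9]]
```

>>> carry_out(
  targets=[
    {"x": 5, "y": 6, "z": -1, "rx": 0, "ry": 0, "rz": 0, "jaw": 0},
    {"x": 5, "y": 6, "z": -1, "rx": 0, "ry": 0, "rz": 0, "jaw": 0},
    {"x": 5, "y": 6, "z": 0, "rx": 0, "ry": 0, "rz": 0, "jaw": 0},
    {"x": 5, "y": 6, "z": 0, "rx": 0, "ry": 0, "rz": 0, "jaw": 0},
    {"x": 5, "y": 6, "z": 0, "rx": 0, "ry": 0, "rz": 0, "jaw": 0},
    {"x": 5, "y": 6, "z": 0, "rx": 0, "ry": 0, "rz": 0, "jaw": 0},
    {"x": 5, "y": 6, "z": 0, "rx": 0, "ry": 0, "rz": 0, "jaw": 0},
    {"x": 3, "y": 5, "z": 0, "rx": 0, "ry": 0, "rz": 0, "jaw": 0},
    {"x": 0, "y": 0, "z": 0, "rx": 0, "ry": 0, "rz": 0, "jaw": 0},
    {"x": 0, "y": 0, "z": 0, "rx": 0, "ry": 0, "rz": 0, "jaw": 0},
  ],
)

```text
t: 4.32
tool_pos: [0.5131, -0.243, 0.0664]
tcp_rot: [-0.0, 0.991, 0.131, 0.0]
ft_force: [0.9, -0.7, 1.8]
opening: -0.0
finger_force: 0.5
```

```bash
python3 - <<'E'
from h import *
d=grab("side"); cv2.imwrite("pics/s3.png",cv2.resize(d["frame"][200:350,240:440,::-1],None,fx=4,fy=4,interpolation=cv2.INTER_CUBIC))
print(bot.sense()["tool_pos"],bot.sense()["ft_force"])
E
```

```text
[ 0.51290615 -0.24324364  0.06635974] [-0.31213229  0.92797949  1.95949157]
```

View pics/s3.png

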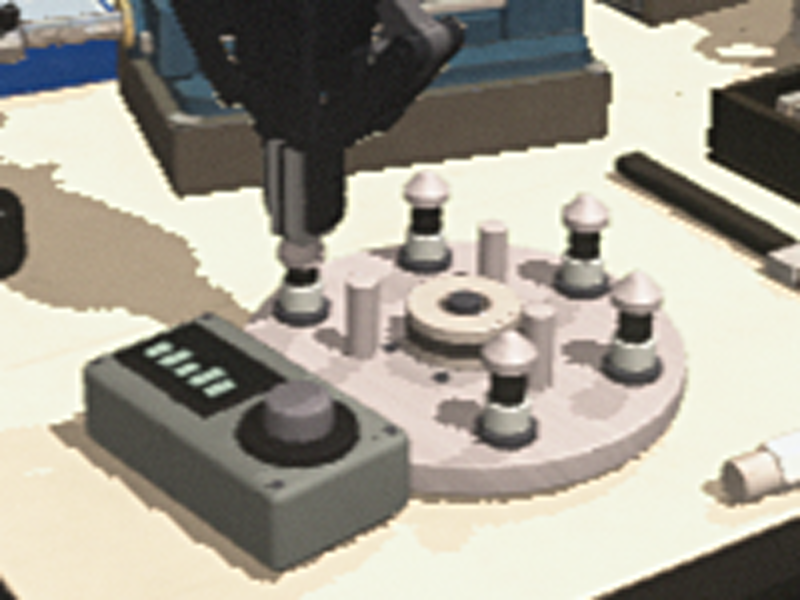

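>>> carry_out(
  targets=[
    {"x": 8.5, "y": 6.5, "z": 0.5, "rx": 0, "ry": 0, "rz": 0, "jaw": 0},
    {"x": 9.5, "y": 4.5, "z": 0, "rx": 0, "ry": 0, "rz": 0, "jaw": 0},
    {"x": 10, "y": 2.5, "z": 0, "rx": 0, "ry": 0, "rz": 0, "jaw": 0},
    {"x": 10.5, "y": 1, "z": 0, "rx": 0, "ry": 0, "rz": 0, "jaw": 0},
    {"x": 10.5, "y": -1, "z": 0, "rx": 0, "ry": 0, "rz": 0, "jaw": 0},
    {"x": 10, "y": -3, "z": 0, "rx": 0, "ry": 0, "rz": 0, "jaw": 0},
    {"x": 9.5, "y": -4.5, "z": 0, "rx": 0, "ry": 0, "rz": 0, "jaw": 0},
    {"x": 8.5, "y": -6, "z": 0, "rx": 0, "ry": 0, "rz": 0, "jaw": 0},
    {"x": 7, "y": -7.5, "z": 0, "rx": 0, "ry": 0, "rz": 0, "jaw": 0},
    {"x": 6, "y": -8.5, "z": 0, "rx": 0, "ry": 0, "rz": 0, "jaw": 0},
  ],
)

```text
t: 5.2
tool_pos: [0.6038, -0.2602, 0.0666]
tcp_rot: [0.0, 0.991, 0.131, 0.0]
ft_force: [-0.8, -0.2, -0.0]
opening: -0.0002
finger_force: 0.0
```

```bash
python3 - <<'E'
from h import *
p=bot.sense()["tool_pos"]; print(p,bot.sense()["ft_force"])
c=np.array([.550,-.289]); a=np.radians([29])
print((c+.06*np.r_[np.cos(a),np.sin(a)]-p[:2])*1e3)
d=grab("side");r=cloud(d)
m=(r[...,2]>.047)&(r[...,2]<.062)&(abs(r[...,0]-.55)<.12)&(abs(r[...,1]+.28)<.11)
n,l=cv2.connectedComponents(m.astype(np.uint8))
for i in range(1,n):
    k=l==i
    if k.sum()>25: print(k.sum(),r[k].mean(0).round(4))
E
```

```text
[ 0.60384491 -0.26020588  0.06659521] [-0.84663808 -0.21248946 -0.03997068]
[-1.36772272  0.29445867]
121 [ 0.5972 -0.2666  0.0567]
52 [ 0.5693 -0.2343  0.0497]
58 [ 0.6074 -0.2807  0.0497]
61 [ 0.5107 -0.2437  0.0497]
65 [ 0.586  -0.3366  0.0496]
78 [ 0.527  -0.3462  0.0495]
71 [ 0.4565 -0.3335  0.0476]
```

>>> carry_out(
  targets=[
    {"x": 4, "y": -9.5, "z": 0, "rx": 0, "ry": 0, "rz": 0, "jaw": 0},
    {"x": 2, "y": -10, "z": 0, "rx": 0, "ry": 0, "rz": 0, "jaw": 0},
    {"x": 0, "y": -10.5, "z": 0, "rx": 0, "ry": 0, "rz": 0, "jaw": 0},
    {"x": -1, "y": -10.5, "z": 0, "rx": 0, "ry": 0, "rz": 0, "jaw": 0},
    {"x": -3, "y": -10, "z": 0, "rx": 0, "ry": 0, "rz": 0, "jaw": 0},
    {"x": -4.5, "y": -9.5, "z": 0, "rx": 0, "ry": 0, "rz": 0, "jaw": 0},
    {"x": -6, "y": -8.5, "z": 0, "rx": 0, "ry": 0, "rz": 0, "jaw": 0},
    {"x": -7.5, "y": -7, "z": 0, "rx": 0, "ry": 0, "rz": 0, "jaw": 0},
    {"x": -9, "y": -6, "z": 0, "rx": 0, "ry": 0, "rz": 0, "jaw": 0},
    {"x": -9.5, "y": -4, "z": 0, "rx": 0, "ry": 0, "rz": 0, "jaw": 0},
  ],
)

```text
t: 6.08
tool_pos: [0.567, -0.3457, 0.0668]
tcp_rot: [0.0, 0.991, 0.13, -0.0]
ft_force: [0.4, 0.7, -0.1]
opening: -0.0003
finger_force: 0.0
```

```bash
python3 - <<'E'
from h import *
p=bot.sense()["tool_pos"]; print(p,bot.sense()["ft_force"])
c=np.array([.550,-.289])
for A in (-71,-111):
  a=np.radians([A]); print((c+.06*np.r_[np.cos(a),np.sin(a)]-p[:2])*1e3)
E
```

```text
[ 0.56701102 -0.34574568  0.06678895] [ 0.44016854  0.72725171 -0.05596719]
[2.52307044 0.01456319]
[-38.5130958    0.73085214]
```

>>> carry_out(
  targets=[
    {"x": -10, "y": -1, "z": 0, "rx": 0, "ry": 0, "rz": 0, "jaw": 0},
    {"x": -10, "y": 0, "z": 0, "rx": 0, "ry": 0, "rz": 0, "jaw": 0},
    {"x": -9, "y": 0, "z": 0, "rx": 0, "ry": 0, "rz": 0, "jaw": 0},
    {"x": -9, "y": 1, "z": 0, "rx": 0, "ry": 0, "rz": 0, "jaw": 0},
    {"x": -10, "y": 2, "z": 0, "rx": 0, "ry": 0, "rz": 0, "jaw": 0},
    {"x": -10, "y": 2, "z": 0, "rx": 0, "ry": 0, "rz": 0, "jaw": 0},
    {"x": -10, "y": 2, "z": 0, "rx": 0, "ry": 0, "rz": 0, "jaw": 0},
    {"x": -10, "y": 2, "z": 2, "rx": 0, "ry": 0, "rz": 0, "jaw": 0},
    {"x": -10, "y": 2, "z": 2, "rx": 0, "ry": 0, "rz": 0, "jaw": 0},
    {"x": 0, "y": 0, "z": 0, "rx": 0, "ry": 0, "rz": 0, "jaw": 0},
  ],
)

```text
t: 6.92
tool_pos: [0.478, -0.334, 0.0711]
tcp_rot: [-0.001, 0.991, 0.13, -0.001]
ft_force: [0.2, -0.8, -1.1]
opening: 0.0001
finger_force: 0.0
```

```bash
python3 - <<'E'
from h import *
s=bot.sense();p=s["tool_pos"]; print(p,s["ft_force"],(np.array([.458,-.333])-p[:2])*1e3)
E
```

```text
[ 0.47797208 -0.33396239  0.07109446] [ 0.22343075 -0.79135154 -1.06431399] [-19.972081     0.96238976]
```

>>> carry_out(
  targets=[
    {"x": -10, "y": 0.5, "z": 0, "rx": 0, "ry": 0, "rz": 0, "jaw": 0},
    {"x": -10, "y": 0.5, "z": 0, "rx": 0, "ry": 0, "rz": 0, "jaw": 0},
    {"x": 0, "y": 0, "z": -3, "rx": 0, "ry": 0, "rz": 0, "jaw": 0},
    {"x": 0, "y": 0, "z": -3, "rx": 0, "ry": 0, "rz": 0, "jaw": 0},
    {"x": 0, "y": 0, "z": -3, "rx": 0, "ry": 0, "rz": 0, "jaw": 0},
    {"x": 0, "y": 0, "z": 0, "rx": 0, "ry": 0, "rz": 0, "jaw": 0},
    {"x": 0, "y": 0, "z": 0, "rx": 0, "ry": 0, "rz": 0, "jaw": 0},
  ],
)

```text
t: 7.5
tool_pos: [0.4602, -0.3341, 0.0616]
tcp_rot: [-0.0, 0.991, 0.131, -0.0]
ft_force: [-2.9, -0.1, 3.1]
opening: -0.0004
finger_force: 1.3
```

>>> carry_out(
  targets=[
    {"x": 0, "y": 0, "z": -2, "rx": 0, "ry": 0, "rz": 0, "jaw": 0},
    {"x": 0, "y": 0, "z": 0, "rx": 0, "ry": 0, "rz": 0, "jaw": 0},
    {"x": 0, "y": 0, "z": 0, "rx": 0, "ry": 0, "rz": 0, "jaw": 0},
  ],
)

```text
t: 7.75
tool_pos: [0.4605, -0.3341, 0.0599]
tcp_rot: [0.0, 0.991, 0.131, 0.0]
ft_force: [-1.3, 0.3, 4.1]
opening: -0.0
finger_force: 1.7
```

>>> carry_out(
  targets=[
    {"x": 0, "y": 0, "z": -2, "rx": 0, "ry": 0, "rz": 0, "jaw": 0},
    {"x": 0, "y": 0, "z": 0, "rx": 0, "ry": 0, "rz": 0, "jaw": 0},
    {"x": 0, "y": 0, "z": 0, "rx": 0, "ry": 0, "rz": 0, "jaw": 0},
  ],
)

```text
t: 8.0
tool_pos: [0.4605, -0.3341, 0.0589]
tcp_rot: [0.0, 0.991, 0.131, 0.0]
ft_force: [-2.9, 1.2, 9.6]
opening: -0.0001
finger_force: 4.8
```

```bash
python3 - <<'E'
from h import *
for n in ("top","side"):
    r=np.load(n+".npz")["W"]; rr=np.hypot(r[...,0]-(.4595 if n=="top" else .4565),r[...,1]+.333)
    for a,b in ((0,.006),(.006,.010),(.0125,.0145),(.0145,.0175),(.021,.026)):
        q=(rr>a)&(rr<b)&(r[...,2]>.02); print(n,a,np.percentile(r[q][:,2],[25,50,75]).round(4))
d=grab("side"); cv2.imwrite("pics/s4.png",cv2.resize(d["frame"][220:350,240:420,::-1],None,fx=4.4,fy=4.4,interpolation=cv2.INTER_CUBIC))
s=bot.sense();print(s["tool_pos"],s["ft_force"])
E
```

```text
top 0 [0.0464 0.0475 0.0483]
top 0.006 [0.0462 0.0471 0.048 ]
top 0.0125 [0.0363 0.0373 0.038 ]
top 0.0145 [0.0361 0.0373 0.038 ]
top 0.021 [0.0319 0.033  0.0342]
side 0 [0.0471 0.0474 0.0476]
side 0.006 [0.0415 0.0461 0.0469]
side 0.0125 [0.0369 0.0373 0.0377]
side 0.0145 [0.036  0.0369 0.0374]
side 0.021 [0.0271 0.0316 0.0332]
[ 0.4604996  -0.33411739  0.05891437] [-2.81809978  0.80404691  9.56097615]
```

View pics/s4.png

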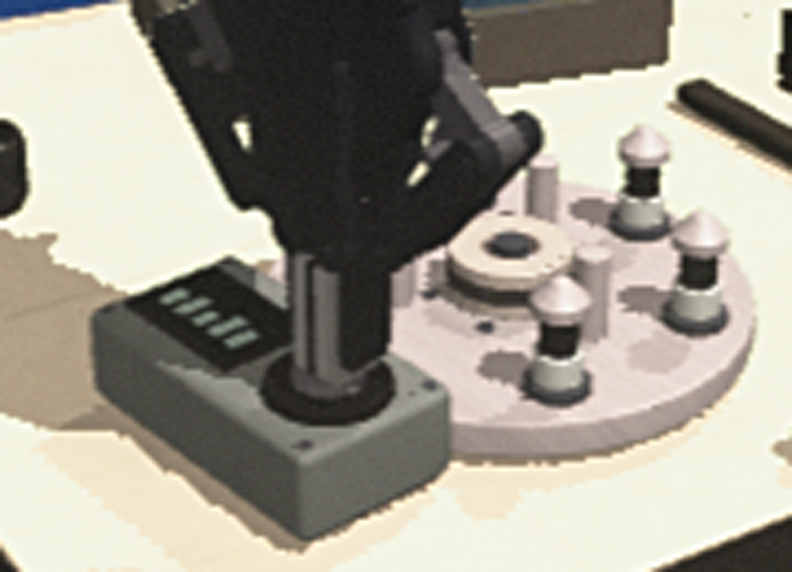

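>>> carry_out(
  targets=[
    {"x": 0, "y": 0, "z": -0.5, "rx": 0, "ry": 0, "rz": 0, "jaw": 0},
    {"x": 0, "y": 0, "z": 0, "rx": 0, "ry": 0, "rz": 0, "jaw": 0},
    {"x": 0, "y": 0, "z": 0, "rx": 0, "ry": 0, "rz": 0, "jaw": 0},
    {"x": 0, "y": 0, "z": 0, "rx": 0, "ry": 0, "rz": 0, "jaw": 0},
  ],
)

```text
t: 8.38
tool_pos: [0.4605, -0.3341, 0.0588]
tcp_rot: [0.001, 0.991, 0.131, 0.0]
ft_force: [-4.9, 1.3, 12.5]
opening: 0.0002
finger_force: 6.1
```

```bash
python3 - <<'E'
from h import *
s=bot.sense();print(s["tool_pos"],s["ft_force"])
print(bot.job_done())
E
```

```text
[ 0.46050052 -0.33413966  0.05883933] [-4.91436369  1.27409829 12.53188231]
the job is handed in; nothing more can be done
None
```

I made one low clockwise pass over all five probes and handed the job in holding the key against its stop at about 12 N; no verdict came back. I confirmed only probe 1's dip directly, by force and in an image, and the gauge had not moved when I measured it mid-pass.

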